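# Part a two-part casting mould with the thin wedge and hold it cracked open

## Robot

A 6-joint arm with a two-finger parallel gripper is mounted at the origin on a cart in front of the work surface, level with it; the furniture and walls round the work are solid. World frame = base frame: x ahead of the robot, y to its left, z up, the work surface at z = 0. Lengths are in m, angles in rad, forces in N, time in s.
With the tool pointing down it reaches from about 0.325 to 0.9 m from the base axis. Payload 3.5 kg.
Tool frame: the origin (TCP) lies midway between the tips of the shut fingers; the grasp point (between the pads) lies 19 mm behind it (tcp_to_grasp is the distance from the TCP to the grasp point, in m); z points along the fingers, y is the line along which they close (so a half turn about z gives the same grasp; the last joint's range is limited). The gripper opens to 85 mm and grips with 20 to 120 N. Pads are 22 mm wide; open, the fingers measure 114 mm over their backs; the gripper's body (76 mm by 85 mm) begins 54 mm behind the grasp point. The pads swing forward as they close: fully open they stand 13 mm farther back than shut.
Start: joints at [-1.443, 0.276, -0.026, 1.268, 0, 1.467], TCP at [0.143, -0.608, 0.231] pointing down, gripper open.
Joint ranges: [-3.12, 3.12], [-0.85, 1.88], [-1.08, 1.24], [-1.95, 2.15], [-1.57, 1.53], [-3.14, 3.14]. Speed limits (rad/s): [2.57, 2.57, 3.14, 3.14, 3.14, 3.14].

## Interface

Orientations are given as a 3x3 rotation matrix whose columns are the frame's x, y, z axes.
In Python, from bench import * gives the robot as it stands.
- The arm moves only by the shell command python3 -m inch 'ROWS' [FORCE]. ROWS is JSON, a list of rows, each an object with "hand": the finger opening in mm, from 0 to 85.4; "xyz": the shift along the tool's x, y, z in units of 30 mm (1.0 is 30 mm), a list of three; "angular": the turn, a rotation vector about the tool's x, y, z in units of 5 degrees (1.0 is 5 degrees), a list of three. A call has 1 to 8 rows; each row shifts and turns the commanded pose from where the row before left it, along the tool's axes as they then stand; what a row does not reach is not made up. A row lasts 1/10 s, in which the tool goes at most 50 mm and 8.59 degrees, less where a joint would pass 70% of its speed; a pose out of reach is approached as far as the arm can. A call is refused whole if a number of a shift passes 1 or a number of a turn 1, either way. A call with a gripper value outside its range is refused whole. The fingers move at their own pace and stop on an object; FORCE is the grip in N (left out, the last holds). Time passes only in rows, so rows that do not move let the fingers close. It gives the time, the measured TCP pose, the force, the opening and the grip force at its end, in the units of the state.
- get_obs(): the state, without advancing time (a new reading comes with each control period).
- read_camera(name): name is "side" or "top"; returns a dict with "pixels" (480x640x3 uint8, blue, green, red), "fov_y" (degrees; the focal length in pixels is half the picture's height over the tangent of half this angle, whatever the lens; pixels are square), "cx", "cy" (the principal point, pixels), "camera_from_world" (4x4, takes a point from world to camera coordinates). Camera axes: x right, y up, looking along -z (the intrinsics and any distortion apply to the point x, -y, -z); pixel columns grow to the right and rows downward; lengths in m; the calibration is good to about 2 mm. A picture is of the moment at which its call begins. There is no depth.
- finish_job(): hands the job in; it is judged then, once.
The state is a dict: "t": time; "joint_positions": joint angles; "joint_velocities": joint speeds; "joint_efforts": joint torques, N m; "tcp_pos": TCP position; "tcp_rot": TCP orientation; "wrist_force": force on the tool from outside, world axes, zero at the start; "torque": the same for the moment, N m; "width": finger opening in m; "grip_force": force on a finger pad.
Only numpy, scipy, OpenCV 4.12 (cv2) and the standard library are available. Lean on these libraries where they do the work, as an engineer would, in place of code of your own. Each camera call takes 0.05 s, during which the arm holds its last target. There are 200 camera calls.

## Task

The casting has cooled and I want to look in before we lift the mould open: first swing both catches back until they are clear of the upper half, then take the long thin wedge and push it, resting flat on the lower half, into the pry notch in the middle of the mould's front until the upper half's front edge just lifts off the lower half, by about 3 mm. Finish still gripping the wedge there, holding the mould cracked open, with the gripper touching only the wedge and the upper half still sitting on its back edge and dowels. Leave the blunt wedge and everything else where it lies.

Things in the scene. Friction and masses are not known exactly. Their poses are not given: they have to be found in the camera images.
- mould_base: Lower half of a two-part aluminium casting mould on a dark sole plate, bolted down, immovable. Origin: centre of the sole's underside; -x = front (faces the robot), +y = left, z up. Sole 132 (x) x 228 (y) x 10, bolt heads to z 18 at its corners. Lower half 104 x 140, z 10 to the flat parting face at z 32. Catch posts (16 dia) at x 0, y +-90. Two dowels locate the upper half with 1.2 mm play
- mould_top: Upper half, 104 (x) x 140 (y) x 24, loose, 0.45 to 0.8 kg, lying on the parting face: top 56 over the bench, pouring cup on it to 64. Origin: centre of its underside; axes as mould_base. Pry notch in the middle of its front underside: 34 wide, 6 high, 40 deep, open to the front, in a dark steel insert; its floor is the parting face. A wedge pushed in tips the upper half up about its back edge
- notch_sill (a point): Fixed point on the lower half: middle of the front edge of its parting face = floor of the notch's mouth, 32 over the bench. A wedge goes in here level, along mould_base's +x; lifting takes a push of up to about 12 N, more if the wedge is also pressed down
- top_front_edge (a point): On the upper half: middle of its front edge, level with its underside (not the notch roof). Lies on notch_sill when closed; its height over notch_sill is the opening at the front
- top_back_edge (a point): On the upper half: middle of its back underside edge
- catch_left (a joint): Left (+y) swing catch, rad. 0 = nose points inward, 0.6 mm over the top of the upper half, locking it down. Swings level about its post toward the BACK of the mould; 1.57 = nose straight back (mould_base +x); clear of the upper half from 1.2; stop at 1.65. Starts at 0 to 0.2. Stays where left; takes 1.5 N at the pin
- catch_right (a joint): Right (-y) swing catch, mirrored: 0 = nose inward over the upper half, growing as it swings to the back, 1.57 = straight back, stop at 1.65; otherwise like catch_left
- catch_left_pin (a point): Middle of the upright thumb pin on the left catch: 10 dia, z 63 to 87 over the bench (this point at 75), 27 mm from the catch's pivot at mould_base x 0, y +90; swings with the catch. The bar under it is 16 wide, z 57 to 63. The nut on the pivot reaches z 68
- catch_right_pin (a point): The same on the right catch (pivot at mould_base x 0, y -90)
- thin_wedge: Long thin-nosed plain steel wedge, 110 (x) x 22 (y), 0.2 kg, lying flat. Origin: centre of its flat underside, +x to the nose. Height 2.5 at the nose (x 55), rising evenly to 13.5 at x 5 (slope 0.22), then a level shank to the butt at x -55. Sliding on the parting face it meets the notch roof's edge when the nose is 16 mm inside the front; each further 10 mm lifts the front edge 2.2 mm.
- thin_wedge_nose (a point): Middle of the thin wedge's nose, at its underside
- stub_wedge: Shorter blunt steel wedge, 80 long x 22 wide, nose 9 high (too thick for the notch), butt 20 high; leave it alone. Origin: centre of its underside, +x to the nose
- torch_stand: Fixed obstacle between mould and wedges: torch on a stand. In its frame (axes as the world's): foot x -25 to 87, y -246 to -86, 22 high; rod at x 31, y -166 to z 410; the torch hangs over x -91 to 50, y -200 to 220, from z 215 up. Its hoses in front are only pictures. Carry things past it closer to the robot: gripper within 0.5 m of the base axis
- dapping: a steel doming cube, 45 mm, with round hollows in its faces; leave it alone. Origin: centre of its underside
- charcoal: a black charcoal soldering block 68x111x36, lying flat; leave it alone. Origin: centre of its underside
- dish: a small white ceramic dish 85 dia x 23 high; leave it alone. Origin: centre of its underside
- emery: a flat wooden emery stick 23x270x9, lying flat; leave it alone. Origin: centre of its underside

How it is judged:
By the outcome, as a careful person would: the job done as asked, in the order asked, and still so for the second after the job is handed in, while the arm keeps its last pose, push and grip.
It also fails if it takes over 61 s, if anything falls off the work surface, if the arm or the gripper's body presses on something with over 40 N, if the wrist force passes 120 N, or if a joint passes its speed limit or range.

## Working session

There is one attempt and no reset: what is moved stays moved. The work goes in short steps, Python scripts to look and compute and a shell command to move; the robot and the scene stay as the last step left them, time stands still between calls to the robot, and variables do not carry over. Pictures are saved under pics/ and viewed, at most 10 in all, crops included, and the job is handed in when it is done.

```bash
ls; mkdir -p pics; python3 - <<'E'
from bench import *
import cv2
o=get_obs(); print({k:o[k] for k in('t','tcp_pos','tcp_rot','width','wrist_force')})
for n in('side','top'):
    c=read_camera(n); print(n,c['fov_y'],c['cx'],c['cy'],c['camera_from_world'],[k for k in c if k!='pixels'])
    cv2.imwrite(f'pics/{n}0.png',c['pixels'])
E
```

```text
pics
{'t': 0.0, 'tcp_pos': array([ 0.14284973, -0.60763639,  0.23015659]), 'tcp_rot': array([[ 9.73486620e-01,  2.28743760e-01, -3.05053677e-04],
       [ 2.28743865e-01, -9.73484099e-01,  2.22551701e-03],
       [ 2.12108225e-04, -2.23629019e-03, -9.99997477e-01]]), 'width': 0.08553905638149088, 'wrist_force': array([ 0.20344656, -0.32938302, -0.03974931])}
side 45.6034979383621 319.9422791981199 239.8624002006942 [[-0.95886716 -0.28377992  0.00653706  0.57245947]
 [ 0.16333725 -0.53277453  0.83034466 -0.1724065 ]
 [-0.23215236  0.79725796  0.55721183 -1.3991174 ]
 [ 0.          0.          0.          1.        ]] ['fov_y', 'cx', 'cy', 'camera_from_world']
top 52.070558822169524 317.5494456615518 248.35293953885204 [[-0.02427574 -0.99956541 -0.01672362  0.04179954]
 [ 0.99091115 -0.02627282  0.13192739 -0.58231201]
 [-0.13230943 -0.01336898  0.9911183  -1.48449833]
 [ 0.          0.          0.          1.        ]] ['fov_y', 'cx', 'cy', 'camera_from_world']
```

View pics/side0.png

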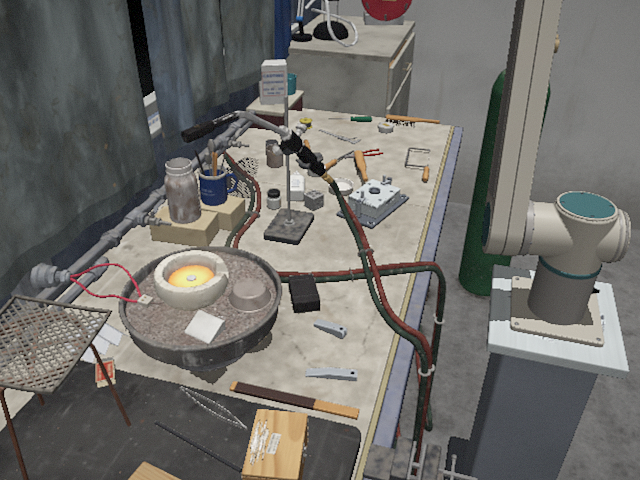

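View pics/top0.png

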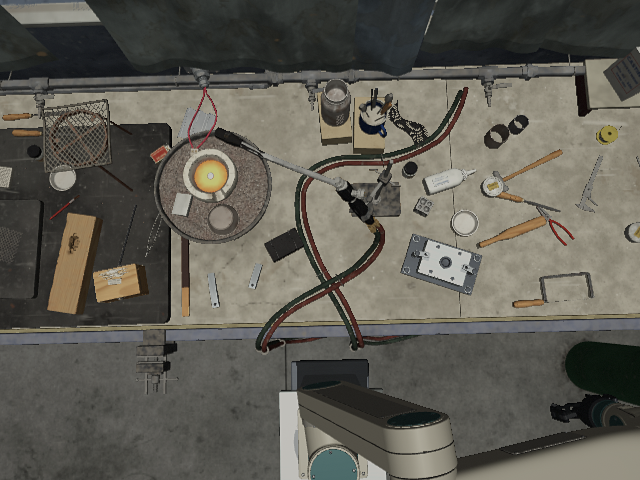

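The side view shows the mould near (372,202), the wedges near (330,375) and (328,328). The top view shows the mould at (441,262) and the wedges at (213,290) and (255,277). Next I'll enlarge these areas.

```bash
python3 - <<'E'
import cv2,numpy as np
s=cv2.imread('pics/side0.png');t=cv2.imread('pics/top0.png')
def crop(im,x,y,w,h,k): 
    r=cv2.resize(im[y:y+h,x:x+w],None,fx=k,fy=k,interpolation=cv2.INTER_CUBIC)
    for i in range(0,w,10): cv2.putText(r,str(x+i),(i*k,8),0,.3,(0,0,255)); cv2.line(r,(i*k,10),(i*k,14),(0,0,255))
    for i in range(0,h,10): cv2.putText(r,str(y+i),(0,i*k+4),0,.3,(0,0,255)); cv2.line(r,(22,i*k),(26,i*k),(0,0,255))
    return r
cv2.imwrite('pics/m.png',np.vstack([crop(t,395,225,100,75,8)[:600]]))
cv2.imwrite('pics/ms.png',crop(s,330,170,80,60,10))
a=crop(t,195,255,80,60,5);b=crop(s,295,310,80,80,5)
o=np.zeros((400,800,3),np.uint8);o[:300,:400]=a;o[:400,400:]=b
cv2.imwrite('pics/w.png',o)
E
```

```text
(no output)
```

View pics/m.png

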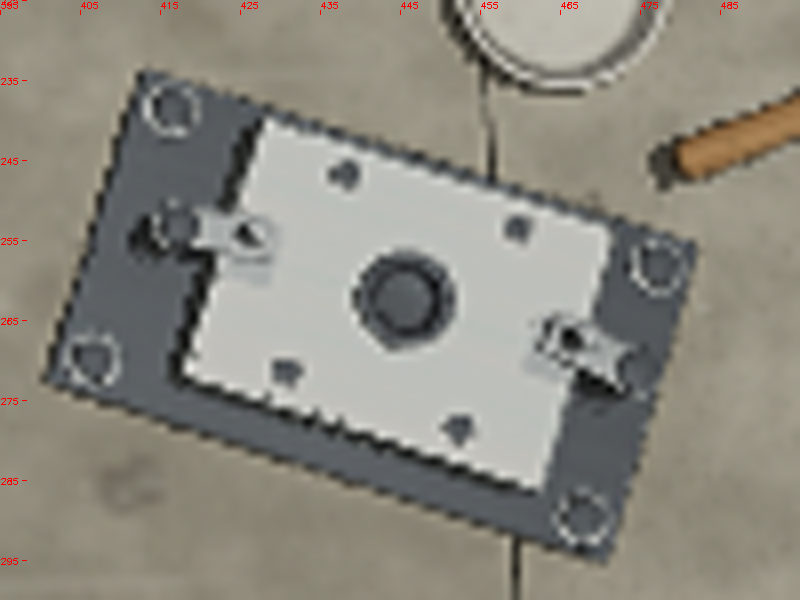

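View pics/ms.png

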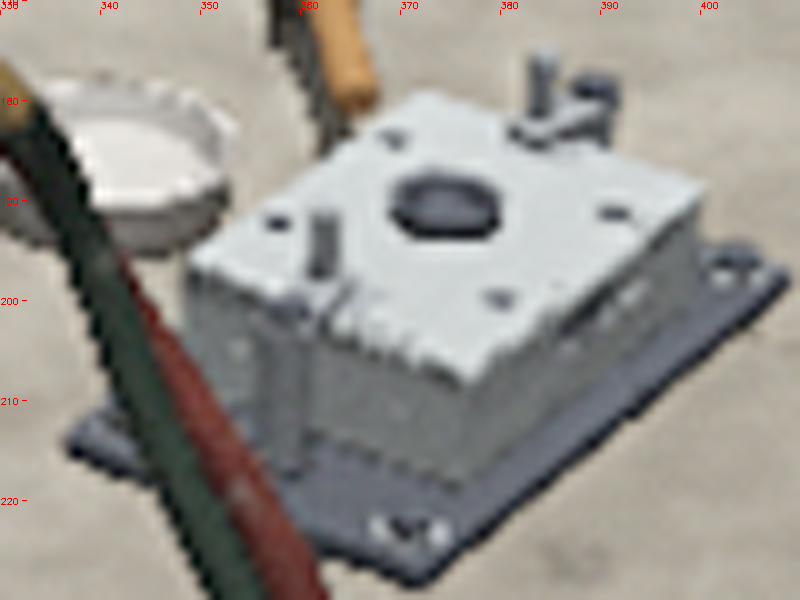

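View pics/w.png

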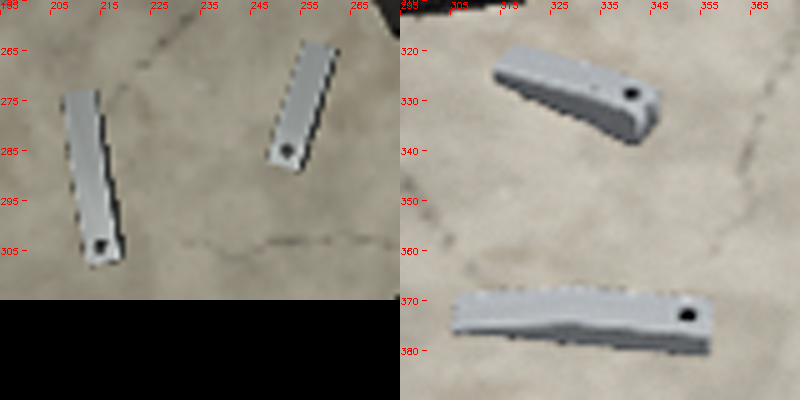

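The top view shows both catches nose-inward, with pins near (426,254) and (466,267). In the side view the pins are near (362,194) and (384,178). The thin wedge is the left one: nose near (211,273) and butt with hole near (216,308) in the top view, both at side rows 368–381.

```bash
cat > h.py <<'E'
import numpy as np
from scipy.optimize import least_squares
from bench import *
K={}
def load():
    for n in('side','top'):
        c=read_camera(n); K[n]=(240/np.tan(np.radians(c['fov_y']/2)),c['cx'],c['cy'],np.array(c['camera_from_world']))
    return c
def proj(n,P):
    f,cx,cy,T=K[n]; p=np.atleast_2d(P)@T[:3,:3].T+T[:3,3]
    return np.c_[cx+f*p[:,0]/-p[:,2],cy-f*p[:,1]/-p[:,2]]
def tri(a,b):
    r=least_squares(lambda X:np.r_[proj('top',X)[0]-a,proj('side',X)[0]-b],[.5,0,.03]); return r.x,np.abs(r.fun).max()
def R(y): c,s=np.cos(y),np.sin(y); return np.array([[c,-s,0],[s,c,0],[0,0,1]])
def fit(obs,yaw0,x0=(.5,0)):
    # obs: list of (cam,local xyz,u,v)
    def f(q): return np.concatenate([proj(c,R(q[3])@np.array(l)+q[:3])[0]-(u,v) for c,l,u,v in obs])
    r=least_squares(f,[*x0,0,yaw0],x_scale=[.1,.1,.1,1.],loss='soft_l1'); return r.x,f(r.x).reshape(-1,2)
E
cat > m1.py <<'E'
from h import *
load()
t=lambda x,y:((x+.5)/8+394.5,(y+.5)/8+224.5)
s=lambda x,y:((x+.5)/10+329.5,(y+.5)/10+169.5)
a,b=.066,.114; c,d=.052,.070
o=[('top',(a,b,.01),*t(142,72)),('top',(a,-b,.01),*t(697,240)),('top',(-a,-b,.01),*t(608,562)),('top',(-a,b,.01),*t(42,380)),
('top',(c,d,.056),*t(265,118)),('top',(c,-d,.056),*t(612,228)),('top',(-c,-d,.056),*t(540,492)),('top',(-c,d,.056),*t(182,375)),
('side',(-a,b,.01),*s(420,585)),('side',(-a,-b,.01),*s(790,280)),('side',(a,b,.01),*s(65,440)),
('side',(-c,d,.056),*s(465,382)),('side',(-c,-d,.056),*s(705,188)),('side',(c,-d,.056),*s(425,92)),('side',(c,d,.056),*s(188,262))]
M,r=fit(o,-.3,(.5,-.25)); print('mould',M.round(4),'\n',r.round(1).tolist())
Mi=lambda X:R(M[3]).T@(X-M[:3])
for nm,A,B,y in(('L',t(250,232),s(323,243),.09),('R',t(570,338),s(543,82),-.09)):
    X,e=tri(A,B); l=Mi(X); print(nm,X.round(4),round(e,2),'local',l.round(4),'dist',np.hypot(l[0],l[1]-y).round(4),'ang',np.arctan2(l[0],-np.sign(y)*(l[1]-y)).round(3))
t=lambda x,y:((x+.5)/5+194.5,(y+.5)/5+254.5)
s=lambda x,y:((x-400+.5)/5+294.5,(y+.5)/5+309.5)
n,bu,w=.055,-.055,.011
o=[('top',(n,w,.0025),*t(63,93)),('top',(n,-w,.0025),*t(97,90)),('top',(bu,w,.0135),*t(88,266)),('top',(bu,-w,.0135),*t(122,260)),
('side',(n,w,0),*s(452,333)),('side',(n,-w,.0025),*s(457,292)),('side',(bu,w,0),*s(710,354)),('side',(bu,w,.0135),*s(710,338)),('side',(bu,-w,.0135),*s(710,298))]
W,r=fit(o,0,(.5,.4)); print('wedge',W.round(4),'\n',r.round(1).tolist())
print('sill',(R(M[3])@[-.052,0,.032]+M[:3]).round(4))
E
python3 m1.py
```

```text
mould [ 0.5282 -0.3594 -0.005  -0.3419] 
 [[-0.1, -0.5], [0.2, 0.7], [-0.2, 0.4], [0.3, 0.5], [-0.4, -0.0], [0.3, 0.3], [-0.1, -0.3], [0.2, -0.0], [0.3, -0.5], [0.4, -0.4], [-0.7, 0.2], [0.4, -1.0], [-0.4, 0.3], [-0.5, 0.6], [-0.8, 0.7]]
L [ 0.554  -0.2992  0.0741] 0.0 local [0.0042 0.0653 0.0791] dist 0.025 ang 0.167
R [ 0.5102 -0.4157  0.0772] 0.14 local [ 0.0019 -0.0591  0.0822] dist 0.031 ang 0.062
wedge [ 0.4658  0.3591 -0.0016  0.1708] 
 [[-0.1, 0.0], [-0.0, -0.7], [-0.1, -0.3], [0.0, -0.5], [-0.0, 0.2], [0.4, -0.1], [-0.1, 0.8], [0.1, -0.4], [0.8, -0.2]]
sill [ 0.4792 -0.342   0.027 ]
```

```bash
cat >> h.py <<'E'
def go(x,y,z,yaw):
    "remaining turn (deg, about tool z, done after the shift) and shift in tool axes now, units of 30 mm"
    o=get_obs(); T=np.array(o['tcp_rot']); d=T.T@(np.array([x,y,z])-o['tcp_pos'])
    yw=np.arctan2(T[1,0],T[0,0]); dy=(yaw-yw+np.pi)%(2*np.pi)-np.pi
    print('t',round(o['t'],2),'shift/30mm',(d/.03).round(3),'turn z/5deg',round(-np.degrees(dy)/5,2),'tilt',T[:,2].round(4),'F',np.round(o['wrist_force'],1),'w',round(o['width']*1e3,1),'tcp',np.round(o['tcp_pos'],4))
E
cat >> m1.py <<'E'
def fit0(obs,q0):
    f=lambda q:np.concatenate([proj(c,R(q[2])@np.array(l)+[q[0],q[1],0])[0]-(u,v) for c,l,u,v in obs])
    r=least_squares(f,q0,loss='soft_l1'); return r.x,abs(f(r.x)).max()
print('wedge0',fit0(o,[W[0],W[1],W[3]]))
E
sed -i 's/^M,r=fit(o/om=o\n&/' m1.py; echo "M0,e=fit0(om,[M[0],M[1],M[3]]);print('mould0',M0,e)
print('stand foot',tri((377,199),(288,226)))
pin=lambda th,s:(R(M0[2])@[.027*np.sin(th),s*(.09-.027*np.cos(th)),0])[:2]+M0[:2]
for th in(0,.1,.2,.5,.8,1.1,1.45): print(th,'L',pin(th,1).round(4),'R',pin(th,-1).round(4))
p=pin(.08,-1); go(*p,.12,M0[2]+np.pi/4); go(*p,.071,M0[2]+np.pi/4)" >> m1.py; python3 m1.py | tail -18
```

```text
[[-0.1, -0.5], [0.2, 0.7], [-0.2, 0.4], [0.3, 0.5], [-0.4, -0.0], [0.3, 0.3], [-0.1, -0.3], [0.2, -0.0], [0.3, -0.5], [0.4, -0.4], [-0.7, 0.2], [0.4, -1.0], [-0.4, 0.3], [-0.5, 0.6], [-0.8, 0.7]]
L [ 0.554  -0.2992  0.0741] 0.0 local [0.0042 0.0653 0.0791] dist 0.025 ang 0.167
R [ 0.5102 -0.4157  0.0772] 0.14 local [ 0.0019 -0.0591  0.0822] dist 0.031 ang 0.062
wedge [ 0.4658  0.3591 -0.0016  0.1708] 
 [[-0.1, 0.0], [-0.0, -0.7], [-0.1, -0.3], [0.0, -0.5], [-0.0, 0.2], [0.4, -0.1], [-0.1, 0.8], [0.1, -0.4], [0.8, -0.2]]
sill [ 0.4792 -0.342   0.027 ]
wedge0 (array([0.46552987, 0.35982728, 0.17024552]), np.float64(0.8616620133975061))
mould0 [ 0.5276697  -0.35723619 -0.3407653 ] 2.0890379763625333
stand foot (array([ 0.74429538, -0.16684353,  0.00359873]), np.float64(0.5123883652662471))
0 L [ 0.5487 -0.2979] R [ 0.5066 -0.4166]
0.1 L [ 0.5513 -0.2986] R [ 0.5091 -0.4176]
0.2 L [ 0.554  -0.2991] R [ 0.5115 -0.4189]
0.5 L [ 0.562  -0.2991] R [ 0.5177 -0.4241]
0.8 L [ 0.5697 -0.2966] R [ 0.5221 -0.4308]
1.1 L [ 0.5763 -0.292 ] R [ 0.5244 -0.4386]
1.45 L [ 0.5819 -0.2844] R [ 0.5239 -0.448 ]
t 0.3 shift/30mm [13.32 -3.4   3.7 ] turn z/5deg -2.45 tilt [-1.e-04  8.e-04 -1.e+00] F [-0.1 -0.3 -0.1] w 85.3 tcp [ 0.1429 -0.6082  0.2309]
t 0.3 shift/30mm [13.32  -3.399  5.333] turn z/5deg -2.45 tilt [-1.e-04  8.e-04 -1.e+00] F [-0.1 -0.3 -0.1] w 85.3 tcp [ 0.1429 -0.6082  0.2309]
```

```bash
python3 -m inch '[{"hand":85,"xyz":[0.9,-0.2,0],"angular":[0,0,-0.8]},{"hand":85,"xyz":[0.9,-0.3,0],"angular":[0,0,-0.8]},{"hand":85,"xyz":[0.9,-0.3,0],"angular":[0,0,-0.85]},{"hand":85,"xyz":[0.9,-0.4,0],"angular":[0,0,0]},{"hand":85,"xyz":[0.9,-0.4,0],"angular":[0,0,0]},{"hand":85,"xyz":[0.9,-0.4,0],"angular":[0,0,0]},{"hand":85,"xyz":[0.9,-0.4,0],"angular":[0,0,0]},{"hand":85,"xyz":[0.9,-0.4,0],"angular":[0,0,0]}]' 20
python3 -c "
from h import *
go(.5091,-.4176,.12,.444)"
```

```text
t: 1.1
tcp_pos: [0.3096, -0.4484, 0.2314]
tcp_rot: [[0.903, 0.43, 0.0], [0.43, -0.903, -0.0], [0.0, 0.0, -1.0]]
wrist_force: [0.2, -0.1, 0.8]
width: 0.085
grip_force: 0.0
t 1.1 shift/30mm [6.444 1.93  3.712] turn z/5deg 0.01 tilt [ 1.e-04 -1.e-04 -1.e+00] F [ 0.2 -0.1  0.8] w 85.0 tcp [ 0.3096 -0.4484  0.2314]
```

```bash
python3 -m inch '[{"hand":85,"xyz":[0.9,0.3,0],"angular":[0,0,0]},{"hand":85,"xyz":[0.9,0.3,0.5],"angular":[0,0,0]},{"hand":85,"xyz":[0.9,0.3,0.6],"angular":[0,0,0]},{"hand":85,"xyz":[0.9,0.3,0.6],"angular":[0,0,0]},{"hand":85,"xyz":[0.9,0.3,0.6],"angular":[0,0,0]},{"hand":85,"xyz":[0.9,0.3,0.6],"angular":[0,0,0]},{"hand":70,"xyz":[0.9,0.13,0.6],"angular":[0,0,0]},{"hand":60,"xyz":[0,0,0.2],"angular":[0,0,0]}]'
python3 -c "
from h import *
go(.5091,-.4176,.071,.444)"
```

```text
t: 1.9
tcp_pos: [0.5064, -0.4185, 0.1178]
tcp_rot: [[0.901, 0.433, -0.001], [0.433, -0.901, 0.002], [0.0, -0.003, -1.0]]
wrist_force: [-1.2, 0.5, -0.3]
width: 0.0604
grip_force: 0.0
t 1.9 shift/30mm [0.093 0.016 1.559] turn z/5deg 0.04 tilt [-0.001   0.0024 -1.    ] F [-1.2  0.5 -0.3] w 60.4 tcp [ 0.5064 -0.4185  0.1178]
```

```bash
python3 -m inch '[{"hand":50,"xyz":[0.09,0,0.5],"angular":[0,0,0]},{"hand":50,"xyz":[0,0,0.5],"angular":[0,0,0]},{"hand":40,"xyz":[0,0,0.5],"angular":[0,0,0]},{"hand":20,"xyz":[0,0,0.05],"angular":[0,0,0]},{"hand":4,"xyz":[0,0,0],"angular":[0,0,0]},{"hand":4,"xyz":[0,0,0],"angular":[0,0,0]},{"hand":4,"xyz":[0,0,0],"angular":[0,0,0]},{"hand":4,"xyz":[0,0,0],"angular":[0,0,0]}]'
python3 - <<'E'
from h import *
import cv2
c=load();cv2.imwrite('pics/top1.png',cv2.resize(c['pixels'][215:310,385:495],None,fx=5,fy=5))
go(.5091,-.4176,.071,.444)
E
```

```text
t: 2.7
tcp_pos: [0.5062, -0.4201, 0.0735]
tcp_rot: [[0.903, 0.429, -0.001], [0.429, -0.903, -0.001], [-0.002, 0.001, -1.0]]
wrist_force: [-0.5, -4.0, -8.5]
width: 0.0087
grip_force: 20.1
t 2.8 shift/30mm [ 0.121 -0.033  0.082] turn z/5deg -0.0 tilt [-0.0015 -0.0015 -1.    ] F [-2.  -5.8 -7.8] w 8.4 tcp [ 0.5062 -0.42    0.0735]
```

```bash
python3 -m inch '[{"hand":4,"xyz":[0.15,0.1,0],"angular":[0,0,0]},{"hand":4,"xyz":[0.09,0.15,0],"angular":[0,0,0]},{"hand":4,"xyz":[0.06,0.15,0],"angular":[0,0,0]},{"hand":4,"xyz":[0.02,0.15,0],"angular":[0,0,0]},{"hand":4,"xyz":[-0.02,0.15,0],"angular":[0,0,0]},{"hand":4,"xyz":[-0.06,0.15,0],"angular":[0,0,0]},{"hand":4,"xyz":[-0.09,0.15,0],"angular":[0,0,0]},{"hand":4,"xyz":[0,0.1,0],"angular":[0,0,0]}]'
python3 - <<'E'
from h import *
import cv2
go(.5239,-.448,.071,.444)
E
```

```text
t: 3.6
tcp_pos: [0.5263, -0.4423, 0.0734]
tcp_rot: [[0.902, 0.432, 0.003], [0.432, -0.902, 0.01], [0.007, -0.008, -1.0]]
wrist_force: [1.8, 6.1, -2.9]
width: 0.0088
grip_force: 20.5
t 3.6 shift/30mm [-0.154  0.137  0.079] turn z/5deg 0.03 tilt [ 0.0028  0.0101 -0.9999] F [ 1.8  6.1 -2.9] w 8.8 tcp [ 0.5263 -0.4423  0.0734]
```

```bash
python3 -m inch '[{"hand":4,"xyz":[-0.1,0.1,0],"angular":[0,0,0]},{"hand":4,"xyz":[-0.05,0.08,0],"angular":[0,0,0]},{"hand":4,"xyz":[0,0,0],"angular":[0,0,0]},{"hand":4,"xyz":[0,0,0],"angular":[0,0,0]}]'
python3 - <<'E'
from h import *
import cv2
c=load();cv2.imwrite('pics/top1.png',cv2.resize(c['pixels'][215:310,385:495],None,fx=5,fy=5))
go(.5239,-.448,.071,.444)
E
```

```text
t: 4.0
tcp_pos: [0.5253, -0.4501, 0.0736]
tcp_rot: [[0.902, 0.432, 0.004], [0.432, -0.902, 0.008], [0.007, -0.005, -1.0]]
wrist_force: [4.0, 5.2, -4.3]
width: 0.0088
grip_force: 20.3
t 4.1 shift/30mm [-0.014 -0.083  0.087] turn z/5deg 0.03 tilt [ 0.0041  0.0076 -1.    ] F [ 4.   4.5 -4.7] w 8.6 tcp [ 0.5253 -0.4501  0.0736]
```

```bash
python3 -m inch '[{"hand":40,"xyz":[0,0,0],"angular":[0,0,0]},{"hand":40,"xyz":[0,0,0],"angular":[0,0,0]},{"hand":40,"xyz":[0,0,-0.6],"angular":[0,0,0]},{"hand":40,"xyz":[0,0,-1],"angular":[0,0,0]},{"hand":60,"xyz":[0,0,0],"angular":[0,0,-1]},{"hand":60,"xyz":[0,0,0],"angular":[0,0,-1]},{"hand":60,"xyz":[0,0,0],"angular":[0,0,-1]},{"hand":60,"xyz":[0,0,0],"angular":[0,0,-1]}]'
python3 -m inch '[{"hand":60,"xyz":[0,0,0],"angular":[0,0,-1]},{"hand":60,"xyz":[0,0,0],"angular":[0,0,-1]},{"hand":60,"xyz":[0,0,0],"angular":[0,0,-1]},{"hand":60,"xyz":[0,0,0],"angular":[0,0,-1]},{"hand":60,"xyz":[0,0,0],"angular":[0,0,-1]},{"hand":60,"xyz":[0,0,0],"angular":[0,0,-1]},{"hand":60,"xyz":[0,0,0],"angular":[0,0,-1]},{"hand":60,"xyz":[0,0,0],"angular":[0,0,-1]}]' | head -1
python3 -m inch '[{"hand":60,"xyz":[0,0,0],"angular":[0,0,-1]},{"hand":60,"xyz":[0,0,0],"angular":[0,0,-1]},{"hand":60,"xyz":[0,0,0],"angular":[0,0,-1]},{"hand":60,"xyz":[0,0,0],"angular":[0,0,-1]},{"hand":60,"xyz":[0,0,0],"angular":[0,0,-1]},{"hand":60,"xyz":[0,0,0],"angular":[0,0,-1]}]'
python3 - <<'E'
from h import *
go(.5526,-.2988,.071,2.015)
E
```

```text
t: 4.9
tcp_pos: [0.5239, -0.4546, 0.1233]
tcp_rot: [[0.699, 0.715, 0.002], [0.715, -0.699, -0.001], [0.0, 0.002, -1.0]]
wrist_force: [0.2, 0.1, 0.7]
width: 0.0599
grip_force: 0.0
t: 5.7
t: 6.3
tcp_pos: [0.5239, -0.4546, 0.1232]
tcp_rot: [[-0.433, 0.901, 0.002], [0.901, 0.433, -0.001], [-0.002, 0.001, -1.0]]
wrist_force: [-0.6, 0.2, -0.3]
width: 0.06
grip_force: 0.0
t 6.3 shift/30mm [4.268 3.109 1.734] turn z/5deg 0.04 tilt [ 0.0016 -0.0012 -1.    ] F [-0.6  0.2 -0.3] w 60.0 tcp [ 0.5239 -0.4546  0.1232]
```

```bash
python3 -m inch '[{"hand":60,"xyz":[0.8,0.6,0],"angular":[0,0,0]},{"hand":60,"xyz":[0.9,0.6,0],"angular":[0,0,0]},{"hand":60,"xyz":[0.9,0.65,0],"angular":[0,0,0]},{"hand":60,"xyz":[0.9,0.65,0],"angular":[0,0,0]},{"hand":60,"xyz":[0.77,0.6,0],"angular":[0,0,0]},{"hand":60,"xyz":[0,0,0.3],"angular":[0,0,0]},{"hand":60,"xyz":[0,0,0],"angular":[0,0,0]}]'
python3 - <<'E'
from h import *
import cv2
go(.5526,-.2988,.071,2.015)
c=load();cv2.imwrite('pics/top1.png',cv2.resize(c['pixels'][215:310,385:495],None,fx=5,fy=5))
E
```

```text
t: 7.0
tcp_pos: [0.5522, -0.2978, 0.1126]
tcp_rot: [[-0.431, 0.902, -0.0], [0.902, 0.431, -0.0], [0.0, -0.0, -1.0]]
wrist_force: [0.1, 0.5, -0.7]
width: 0.0603
grip_force: 0.0
t 7.0 shift/30mm [-3.700e-02 -1.000e-03  1.387e+00] turn z/5deg 0.02 tilt [-5.e-04 -1.e-04 -1.e+00] F [ 0.1  0.5 -0.7] w 60.3 tcp [ 0.5522 -0.2978  0.1126]
```

View pics/top1.png

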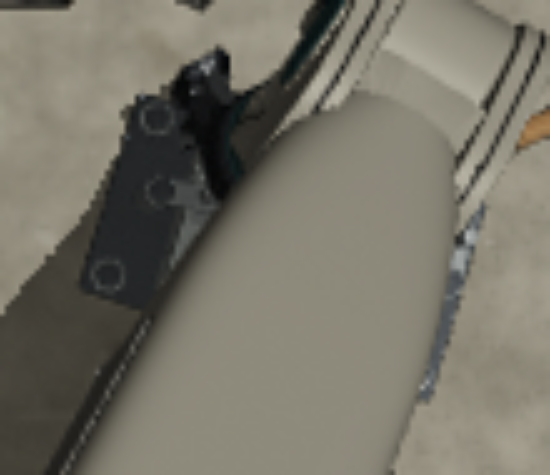

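The arm hides the mould, but the gripper is over the left pin as planned, so I'll carry on.

```bash
python3 -m inch '[{"hand":50,"xyz":[-0.04,0,0.5],"angular":[0,0,0]},{"hand":50,"xyz":[0,0,0.5],"angular":[0,0,0]},{"hand":40,"xyz":[0,0,0.35],"angular":[0,0,0]},{"hand":20,"xyz":[0,0,0],"angular":[0,0,0]},{"hand":4,"xyz":[0,0,0],"angular":[0,0,0]},{"hand":4,"xyz":[0,0,0],"angular":[0,0,0]},{"hand":4,"xyz":[0,0,0],"angular":[0,0,0]},{"hand":4,"xyz":[0,0,0],"angular":[0,0,0]}]'
python3 - <<'E'
from h import *
go(.5819,-.2844,.071,2.015)
go(.5709,-.2960,.071,2.015)
E
```

```text
t: 7.9
tcp_pos: [0.5527, -0.2988, 0.0717]
tcp_rot: [[-0.43, 0.903, -0.0], [0.903, 0.43, 0.001], [0.001, 0.0, -1.0]]
wrist_force: [2.5, 2.3, -7.5]
width: 0.0086
grip_force: 20.4
t 7.9 shift/30mm [0.013 1.083 0.024] turn z/5deg 0.01 tilt [-2.0e-04  1.1e-03 -1.0e+00] F [ 2.5  2.3 -7.5] w 8.6 tcp [ 0.5527 -0.2988  0.0717]
t 7.9 shift/30mm [-0.178  0.586  0.024] turn z/5deg 0.01 tilt [-2.0e-04  1.1e-03 -1.0e+00] F [ 2.5  2.3 -7.5] w 8.6 tcp [ 0.5527 -0.2988  0.0717]
```

Pin gripped. Mirror arc: x bows by −0.18, y totals about 1.15.

```bash
python3 -m inch '[{"hand":4,"xyz":[-0.08,0.12,0],"angular":[0,0,0]},{"hand":4,"xyz":[-0.06,0.15,0],"angular":[0,0,0]},{"hand":4,"xyz":[-0.04,0.15,0],"angular":[0,0,0]},{"hand":4,"xyz":[-0.01,0.15,0],"angular":[0,0,0]},{"hand":4,"xyz":[0.02,0.15,0],"angular":[0,0,0]},{"hand":4,"xyz":[0.06,0.15,0],"angular":[0,0,0]},{"hand":4,"xyz":[0.08,0.15,0],"angular":[0,0,0]},{"hand":4,"xyz":[0.05,0.12,0],"angular":[0,0,0]}]' >/dev/null
python3 -m inch '[{"hand":4,"xyz":[0.03,0.07,0],"angular":[0,0,0]},{"hand":4,"xyz":[0,0,0],"angular":[0,0,0]},{"hand":4,"xyz":[0,0,0],"angular":[0,0,0]}]'
python3 - <<'E'
from h import *
go(.5819,-.2844,.071,2.015)
E
```

```text
t: 9.0
tcp_pos: [0.5847, -0.2851, 0.0725]
tcp_rot: [[-0.429, 0.903, -0.001], [0.903, 0.429, -0.006], [-0.005, -0.004, -1.0]]
wrist_force: [-1.9, -4.5, -5.8]
width: 0.0083
grip_force: 19.8
t 9.0 shift/30mm [ 0.06  -0.074  0.051] turn z/5deg -0.01 tilt [-0.0014 -0.0057 -1.    ] F [-1.9 -4.5 -5.8] w 8.3 tcp [ 0.5847 -0.2851  0.0725]
```

```bash
python3 -m inch '[{"hand":40,"xyz":[0,0,0],"angular":[0,0,0]},{"hand":40,"xyz":[0,0,0],"angular":[0,0,0]},{"hand":40,"xyz":[0,0,-0.6],"angular":[0,0,0]},{"hand":40,"xyz":[0,0,-1],"angular":[0,0,0]},{"hand":60,"xyz":[0.4,-0.8,0],"angular":[0,0,0]},{"hand":60,"xyz":[0.4,-0.9,0],"angular":[0,0,0]},{"hand":60,"xyz":[0.4,-0.9,0],"angular":[0,0,0]},{"hand":60,"xyz":[0.4,-0.9,0],"angular":[0,0,0]}]' | head -2
python3 -m inch '[{"hand":60,"xyz":[0,0,0],"angular":[0,0,-1]},{"hand":60,"xyz":[0,0,0],"angular":[0,0,-1]},{"hand":60,"xyz":[0,0,0],"angular":[0,0,-1]},{"hand":60,"xyz":[0,0,0],"angular":[0,0,-1]},{"hand":60,"xyz":[0,0,0],"angular":[0,0,-1]},{"hand":60,"xyz":[0,0,0],"angular":[0,0,-1]},{"hand":60,"xyz":[0,0,0],"angular":[0,0,-1]},{"hand":60,"xyz":[0,0,0],"angular":[0,0,-1]}]' | head -1
python3 -m inch '[{"hand":60,"xyz":[0,0,0],"angular":[0,0,-1]},{"hand":60,"xyz":[0,0,0],"angular":[0,0,-1]},{"hand":60,"xyz":[0,0,0],"angular":[0,0,-1]},{"hand":60,"xyz":[0,0,0],"angular":[0,0,-1]},{"hand":60,"xyz":[0,0,0],"angular":[0,0,-1]},{"hand":60,"xyz":[0,0,0],"angular":[0,0,-1]},{"hand":60,"xyz":[0,0,0],"angular":[0,0,-0.85]}]' |head -1
python3 - <<'E'
from h import *
go(.4379,.3551,.071,.170+np.pi)
E
```

```text
t: 9.8
tcp_pos: [0.4695, -0.2845, 0.1216]
t: 10.6
t: 11.3
t 11.3 shift/30mm [-2.605 21.193  1.656] turn z/5deg 0.04 tilt [ 0.002  -0.0012 -1.    ] F [ 0.1  1.  -0.4] w 60.0 tcp [ 0.4705 -0.2846  0.1215]
```

```bash
python3 -m inch '[{"hand":60,"xyz":[-0.1,0.8,0],"angular":[0,0,0]},{"hand":60,"xyz":[-0.1,1,0],"angular":[0,0,0]},{"hand":60,"xyz":[-0.1,1,0],"angular":[0,0,0]},{"hand":60,"xyz":[-0.1,1,0],"angular":[0,0,0]},{"hand":60,"xyz":[-0.1,1,0],"angular":[0,0,0]},{"hand":60,"xyz":[-0.1,1,0],"angular":[0,0,0]},{"hand":60,"xyz":[-0.1,1,0],"angular":[0,0,0]},{"hand":60,"xyz":[-0.1,1,0],"angular":[0,0,0]}]' | head -2
python3 -m inch '[{"hand":60,"xyz":[-0.1,1,0],"angular":[0,0,0]},{"hand":60,"xyz":[-0.1,1,0],"angular":[0,0,0]},{"hand":60,"xyz":[-0.1,1,0],"angular":[0,0,0]},{"hand":60,"xyz":[-0.1,1,0],"angular":[0,0,0]},{"hand":60,"xyz":[-0.1,1,0],"angular":[0,0,0]},{"hand":60,"xyz":[-0.1,1,0],"angular":[0,0,0]},{"hand":60,"xyz":[-0.1,1,0],"angular":[0,0,0]},{"hand":60,"xyz":[-0.1,1,0],"angular":[0,0,0]}]' | head -2
python3 - <<'E'
from h import *
import cv2
go(.4379,.3551,.071,.170+np.pi)
s=read_camera('side')['pixels'];t=read_camera('top')['pixels']
o=np.hstack([cv2.resize(t[225:300,395:495],(533,400),interpolation=2),cv2.resize(s[165:235,330:410],(457,400),interpolation=2)])
cv2.imwrite('pics/c2.png',cv2.resize(o,(800,323)))
E
```

```text
t: 12.1
tcp_pos: [0.4545, -0.0484, 0.1216]
t: 12.9
tcp_pos: [0.4375, 0.1929, 0.1216]
t 12.9 shift/30mm [-0.924  5.327  1.692] turn z/5deg 0.0 tilt [ 2.7e-03  9.0e-04 -1.0e+00] F [ 0.3  0.2 -0.2] w 60.0 tcp [0.4375 0.1929 0.1216]
```

View pics/c2.png

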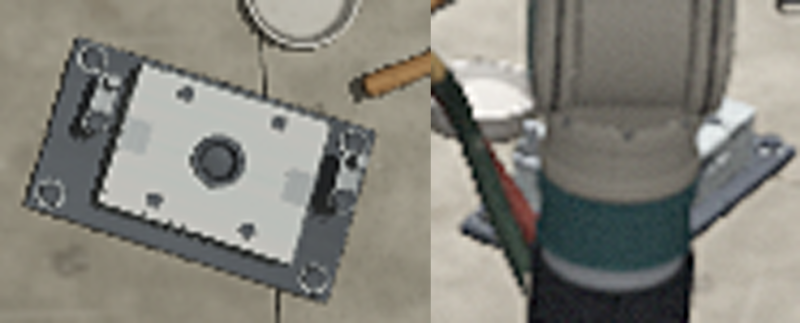

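Both catches now point straight back: in this crop the left lies at (100,100) and the right at (348,175), both clear of the upper half. On to the wedge.

```bash
python3 -m inch '[{"hand":60,"xyz":[-0.15,0.9,0],"angular":[0,0,0]},{"hand":60,"xyz":[-0.15,0.9,0],"angular":[0,0,0]},{"hand":60,"xyz":[-0.15,0.9,0],"angular":[0,0,0]},{"hand":60,"xyz":[-0.15,0.9,0.2],"angular":[0,0,0]},{"hand":60,"xyz":[-0.15,0.9,0.4],"angular":[0,0,0]},{"hand":60,"xyz":[-0.1,0.75,0.4],"angular":[0,0,0]},{"hand":50,"xyz":[0,0,0.4],"angular":[0,0,0]},{"hand":50,"xyz":[0,0,0],"angular":[0,0,0]}]' 100
python3 - <<'E'
from h import *
go(.4379,.3551,.004,.170+np.pi)
E
```

```text
t: 13.8
tcp_pos: [0.4342, 0.3495, 0.0769]
tcp_rot: [[-0.986, -0.169, -0.002], [-0.169, 0.986, -0.002], [0.003, -0.002, -1.0]]
wrist_force: [-0.3, -0.4, 0.3]
width: 0.0497
grip_force: 0.0
t 13.8 shift/30mm [-0.16   0.167  2.431] turn z/5deg 0.0 tilt [-0.0025 -0.0023 -1.    ] F [-0.3 -0.4  0.3] w 49.7 tcp [0.4342 0.3495 0.0769]
```

```bash
python3 -m inch '[{"hand":50,"xyz":[-0.16,0.17,0.5],"angular":[0,0,0]},{"hand":45,"xyz":[0,0,0.6],"angular":[0,0,0]},{"hand":40,"xyz":[0,0,0.6],"angular":[0,0,0]},{"hand":36,"xyz":[0,0,0.5],"angular":[0,0,0]},{"hand":30,"xyz":[0,0,0.2],"angular":[0,0,0]},{"hand":28,"xyz":[0,0,0],"angular":[0,0,0]}]' 80
python3 - <<'E'
from h import *
go(.4379,.3551,.004,.170+np.pi)
E
```

```text
t: 14.4
tcp_pos: [0.4388, 0.3554, 0.0054]
tcp_rot: [[-0.986, -0.168, -0.002], [-0.168, 0.986, -0.001], [0.002, -0.001, -1.0]]
wrist_force: [-0.3, 0.6, -0.5]
width: 0.0282
grip_force: 0.0
t 14.4 shift/30mm [ 0.031 -0.006  0.046] turn z/5deg -0.01 tilt [-0.0016 -0.0011 -1.    ] F [-0.3  0.6 -0.5] w 28.2 tcp [0.4388 0.3554 0.0054]
```

```bash
python3 -m inch '[{"hand":28,"xyz":[0.03,0,0.06],"angular":[0,0,0]},{"hand":10,"xyz":[0,0,0],"angular":[0,0,0]},{"hand":10,"xyz":[0,0,0],"angular":[0,0,0]},{"hand":10,"xyz":[0,0,0],"angular":[0,0,0]},{"hand":10,"xyz":[0,0,0],"angular":[0,0,0]}]' 80
python3 - <<'E'
from h import *
go(.4379,.3551,.004,.170+np.pi)
E
```

```text
t: 14.9
tcp_pos: [0.439, 0.3566, 0.0054]
tcp_rot: [[-0.986, -0.169, 0.001], [-0.169, 0.986, 0.001], [-0.002, 0.0, -1.0]]
wrist_force: [-1.0, -2.4, 4.9]
width: 0.0192
grip_force: 79.3
t 14.9 shift/30mm [ 0.044 -0.043  0.048] turn z/5deg -0.0 tilt [ 1.5e-03  5.0e-04 -1.0e+00] F [-1.  -2.4  4.9] w 19.2 tcp [0.439  0.3566 0.0054]
```

```bash
python3 -m inch '[{"hand":10,"xyz":[0,0,-0.3],"angular":[0,0,0]},{"hand":10,"xyz":[0,0,-0.7],"angular":[0,0,0]},{"hand":10,"xyz":[0,0,-0.8],"angular":[0,0,0]},{"hand":10,"xyz":[0,0,-0.8],"angular":[0,0,0]},{"hand":10,"xyz":[0,0,0],"angular":[0,0,1]},{"hand":10,"xyz":[0,0,0],"angular":[0,0,1]},{"hand":10,"xyz":[0,0,0],"angular":[0,0,1]},{"hand":10,"xyz":[0,0,0],"angular":[0,0,1]}]'
python3 -m inch '[{"hand":10,"xyz":[0,0,0],"angular":[0,0,1]},{"hand":10,"xyz":[0,0,0],"angular":[0,0,0.86]},{"hand":10,"xyz":[0,0,0],"angular":[0,0,0]}]' | head -1
python3 - <<'E'
from h import *
go(.3829,-.3058,.08,-.341+np.pi)
E
```

```text
t: 15.7
tcp_pos: [0.4376, 0.3561, 0.0823]
tcp_rot: [[-0.983, 0.182, -0.001], [0.182, 0.983, -0.0], [0.001, -0.0, -1.0]]
wrist_force: [-0.2, -1.0, -2.3]
width: 0.019
grip_force: 78.6
t: 16.0
t 16.0 shift/30mm [ -5.667 -21.401   0.083] turn z/5deg -0.0 tilt [-1.1e-03 -3.0e-04 -1.0e+00] F [ 0.   0.7 -1.7] w 19.1 tcp [0.4377 0.3561 0.0822]
```

```bash
python3 -m inch '[{"hand":10,"xyz":[-0.2,-0.5,0],"angular":[0,0,0]},{"hand":10,"xyz":[-0.25,-0.9,0],"angular":[0,0,0]},{"hand":10,"xyz":[-0.25,-0.9,0],"angular":[0,0,0]},{"hand":10,"xyz":[-0.25,-0.9,0],"angular":[0,0,0]},{"hand":10,"xyz":[-0.25,-0.9,0],"angular":[0,0,0]},{"hand":10,"xyz":[-0.25,-0.9,0],"angular":[0,0,0]},{"hand":10,"xyz":[-0.25,-0.9,0],"angular":[0,0,0]},{"hand":10,"xyz":[-0.25,-0.9,0],"angular":[0,0,0]}]' | head -2
python3 -m inch '[{"hand":10,"xyz":[-0.25,-0.9,0],"angular":[0,0,0]},{"hand":10,"xyz":[-0.25,-0.9,0],"angular":[0,0,0]},{"hand":10,"xyz":[-0.25,-0.9,0],"angular":[0,0,0]},{"hand":10,"xyz":[-0.25,-0.9,0],"angular":[0,0,0]},{"hand":10,"xyz":[-0.25,-0.9,0],"angular":[0,0,0]},{"hand":10,"xyz":[-0.25,-0.9,0],"angular":[0,0,0]},{"hand":10,"xyz":[-0.25,-0.9,0],"angular":[0,0,0]},{"hand":10,"xyz":[-0.25,-0.9,0],"angular":[0,0,0]}]' | head -2
python3 -m inch '[{"hand":10,"xyz":[-0.25,-0.9,0],"angular":[0,0,0]},{"hand":10,"xyz":[-0.25,-0.9,0],"angular":[0,0,0]},{"hand":10,"xyz":[-0.25,-0.9,0],"angular":[0,0,0]},{"hand":10,"xyz":[-0.25,-0.9,0],"angular":[0,0,0]},{"hand":10,"xyz":[-0.2,-0.9,0],"angular":[0,0,0]},{"hand":10,"xyz":[-0.1,-0.9,0],"angular":[0,0,0]},{"hand":10,"xyz":[0,-0.7,0],"angular":[0,0,0]},{"hand":10,"xyz":[0,0,0],"angular":[0,0,0]}]' | head -2
python3 - <<'E'
from h import *
import cv2
go(.3829,-.3058,.0404,-.341+np.pi)
s=read_camera('side')['pixels'];t=read_camera('top')['pixels']
a=cv2.resize(t[225:325,395:495],(400,400),interpolation=2);b=cv2.resize(s[165:245,330:430],(500,400),interpolation=2)
cv2.imwrite('pics/c3.png',np.hstack([a,b[:,100:]]))
E
```

```text
t: 16.8
tcp_pos: [0.4242, 0.1427, 0.0825]
t: 17.6
tcp_pos: [0.4081, -0.0805, 0.0825]
t: 18.4
tcp_pos: [0.3837, -0.2671, 0.0828]
t 18.4 shift/30mm [-0.41  -1.221  1.414] turn z/5deg -0.04 tilt [ 0.     -0.0016 -1.    ] F [ 0.1  0.7 -2. ] w 19.3 tcp [ 0.3837 -0.2671  0.0828]
```

View pics/c3.png

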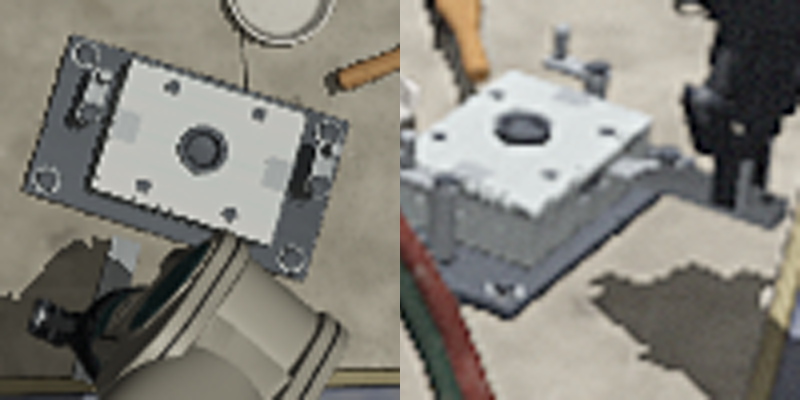

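In the top crop the wedge nose sits at (125,240), i.e. pixel (426,285), just before the mould's front. The catches remain back. Next I'll check the predicted notch and nose against the pixels.

```bash
python3 -m inch '[{"hand":10,"xyz":[0.1,-0.6,0.4],"angular":[0,0,0]},{"hand":10,"xyz":[0.1,-0.6,0.4],"angular":[0,0,0]},{"hand":10,"xyz":[0,0,0.2],"angular":[0,0,0]},{"hand":10,"xyz":[0,0,0],"angular":[0,0,0]}]' | head -2
python3 - <<'E'
from h import *
import cv2
go(.3829,-.3058,.0374,-.341+np.pi)
load()
o=get_obs();T=np.array(o['tcp_rot']);p=np.array(o['tcp_pos'])
ax=-T[:,0]; ay=-T[:,1]
for y in(.0123,-.0097): print('nose pred',[proj(c,p+ax*.0816+ay*y+[0,0,-.0054+.0025])[0].round(1) for c in('side','top')])
for m in((.5282,-.3594,-.005,-.3419),(.5277,-.3572,0,-.3408)):
    for y in(.017,-.017): print('notch',y,[proj('side',R(m[3])@np.array([-.052,y,z])+m[:3])[0].round(1) for z in(.032,.038)])
s=read_camera('side')['pixels'];t=read_camera('top')['pixels']
a=cv2.resize(t[260:310,410:460],(400,400),interpolation=2);b=cv2.resize(s[180:230,370:420],(400,400),interpolation=2)
cv2.imwrite('pics/c4.png',np.hstack([a,b]))
E
```

```text
t: 18.9
tcp_pos: [0.366, -0.2946, 0.0515]
t 18.9 shift/30mm [-0.655 -0.164  0.468] turn z/5deg -0.0 tilt [-0.0017  0.0029 -1.    ] F [-1.4  0.6 -2.3] w 18.9 tcp [ 0.366  -0.2946  0.0515]
nose pred [array([400.6, 201. ]), array([437.7, 291.6])]
nose pred [array([397. , 203.9]), array([430.7, 289.4])]
notch 0.017 [array([385. , 206.4]), array([385.1, 204.7])]
notch -0.017 [array([390.6, 202. ]), array([390.7, 200.3])]
notch 0.017 [array([385.2, 205.4]), array([385.3, 203.7])]
notch -0.017 [array([390.7, 200.9]), array([390.9, 199.3])]
```

View pics/c4.png

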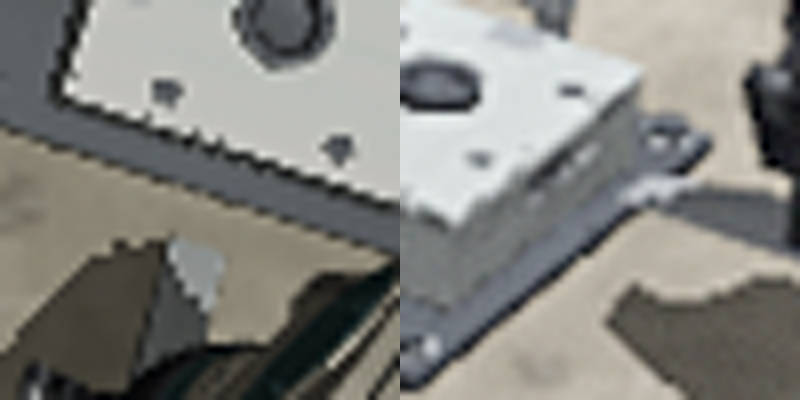

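The top crop shows the nose corners at (170,235) and (222,258), i.e. pixels (431.2,289.3) and (437.7,292.2), matching the prediction to 0.6 px. I'll refit the mould from the top view alone to get the lateral alignment.

```bash
cat >> m1.py <<'E'
Mt,e=fit0([q for q in om if q[0]=='top'],[M0[0],M0[1],M0[2]]);print('mould top-only',Mt,e)
sill=(R(Mt[2])@[-.052,0,.032])+[Mt[0],Mt[1],0]
for n,m in(('top',Mt),('M0',M0)):
    ob=get_obs();T=np.array(ob['tcp_rot']);p=np.array(ob['tcp_pos'])
    nose=p-T[:,0]*.0816-T[:,1]*.0013+[0,0,-.0054]
    l=R(m[2]).T@(nose-[m[0],m[1],0]); print(n,'nose: s=',l[0]+.052,'lat',l[1],'z over sill',l[2]-.032,'dyaw',np.arctan2(-T[1,0],-T[0,0])-m[2])
E
python3 m1.py|tail -3
```

```text
mould top-only [ 0.52813078 -0.35812559 -0.33833252] 0.6006340168789563
top nose: s= -0.03842470625003621 lat 0.003514203590334313 z over sill 0.015713746618052575 dyaw -0.002329344514395759
M0 nose: s= -0.03770117317300479 lat 0.0026100483384525544 z over sill 0.015713746618052575 dyaw 0.00010343871426921059
```

```bash
python3 -m inch '[{"hand":10,"xyz":[0,-0.11,0.25],"angular":[0,0,0]},{"hand":10,"xyz":[-0.3,0,0.22],"angular":[0,0,0]},{"hand":10,"xyz":[-0.4,0,0],"angular":[0,0,0]},{"hand":10,"xyz":[-0.3,0,0],"angular":[0,0,0]},{"hand":10,"xyz":[0,0,0],"angular":[0,0,0]},{"hand":10,"xyz":[0,0,0],"angular":[0,0,0]}]' 100
python3 m1.py|tail -2
```

```text
t: 19.8
tcp_pos: [0.3946, -0.3099, 0.0385]
tcp_rot: [[-0.942, 0.335, -0.0], [0.335, 0.942, -0.0], [0.0, -0.0, -1.0]]
wrist_force: [-0.2, 0.1, -1.8]
width: 0.0183
grip_force: 101.8
top nose: s= -0.00920097200935261 lat -0.00020175659505074564 z over sill 0.0009018743729268183 dyaw -0.0033179319114829964
M0 nose: s= -0.008468485294953032 lat -0.0010348059101937465 z over sill 0.0009018743729268183 dyaw -0.0008851486828180266
```

```bash
python3 -m inch '[{"hand":10,"xyz":[0,0,-0.02],"angular":[0,0,0]},{"hand":10,"xyz":[-0.2,0,0],"angular":[0,0,0]},{"hand":10,"xyz":[-0.2,0,0],"angular":[0,0,0]},{"hand":10,"xyz":[-0.2,0,0],"angular":[0,0,0]},{"hand":10,"xyz":[0,0,0],"angular":[0,0,0]}]'
python3 m1.py|tail -2
```

```text
t: 20.4
tcp_pos: [0.4122, -0.3164, 0.0392]
tcp_rot: [[-0.942, 0.335, 0.001], [0.335, 0.942, -0.001], [-0.001, -0.0, -1.0]]
wrist_force: [0.1, 0.1, -1.8]
width: 0.0185
grip_force: 101.8
top nose: s= 0.009318271373826625 lat -0.0003852624853350941 z over sill 0.0015561091140474381 dyaw -0.003103185408491249
M0 nose: s= 0.010051149715403065 lat -0.0011732579971752508 z over sill 0.0015561091140474381 dyaw -0.0006704021798262794
```

```bash
for i in 1; do python3 -m inch '[{"hand":10,"xyz":[0,0,0.03],"angular":[0,0,0]},{"hand":10,"xyz":[0,0,0],"angular":[0,0,0]}]' | sed -n '2p;4p'
python3 -m inch '[{"hand":10,"xyz":[0,0,0.02],"angular":[0,0,0]},{"hand":10,"xyz":[0,0,0],"angular":[0,0,0]}]' | sed -n '2p;4p'
python3 -m inch '[{"hand":10,"xyz":[0,0,0.01],"angular":[0,0,0]},{"hand":10,"xyz":[0,0,0],"angular":[0,0,0]}]' | sed -n '2p;4p'; done
```

```text
tcp_pos: [0.4108, -0.3155, 0.0379]
wrist_force: [-0.2, 0.1, -2.2]
tcp_pos: [0.4109, -0.3156, 0.0375]
wrist_force: [-0.9, -0.1, -0.6]
tcp_pos: [0.4109, -0.3156, 0.0373]
wrist_force: [-0.4, -0.0, -0.4]
```

```bash
python3 -m inch '[{"hand":10,"xyz":[-0.1,0,0],"angular":[0,0,0]},{"hand":10,"xyz":[-0.05,0,0],"angular":[0,0,0]},{"hand":10,"xyz":[0,0,0],"angular":[0,0,0]}]' | sed -n '2p;4p'
python3 -m inch '[{"hand":10,"xyz":[-0.08,0,0],"angular":[0,0,0]},{"hand":10,"xyz":[0,0,0],"angular":[0,0,0]}]' | sed -n '2p;4p'
python3 -m inch '[{"hand":10,"xyz":[-0.06,0,0],"angular":[0,0,0]},{"hand":10,"xyz":[0,0,0],"angular":[0,0,0]}]' | sed -n '2p;4p'
python3 -m inch '[{"hand":10,"xyz":[-0.06,0,0],"angular":[0,0,0]},{"hand":10,"xyz":[0,0,0],"angular":[0,0,0]}]' | sed -n '2p;4p'
python3 m1.py|tail -2
```

```text
tcp_pos: [0.4159, -0.3176, 0.0374]
wrist_force: [-0.2, -0.1, -1.2]
tcp_pos: [0.4178, -0.3181, 0.0373]
wrist_force: [-0.5, 0.3, -0.3]
tcp_pos: [0.4183, -0.3182, 0.0369]
wrist_force: [-3.8, 1.1, 0.6]
tcp_pos: [0.4189, -0.3182, 0.0367]
wrist_force: [-5.4, 1.4, 2.9]
top nose: s= 0.017273908736346842 lat -0.0002317524351633099 z over sill -0.0011162359477051784 dyaw -0.0038334537450619433
M0 nose: s= 0.01800639007916951 lat -0.0010003940792151587 z over sill -0.0011162359477051784 dyaw -0.0014006705163969735
```

```bash
python3 -m inch '[{"hand":10,"xyz":[-0.1,0,-0.03],"angular":[0,0,0]},{"hand":10,"xyz":[0,0,0],"angular":[0,0,0]}]' | sed -n '2p;4p'
python3 -m inch '[{"hand":10,"xyz":[-0.1,0,0],"angular":[0,0,0]},{"hand":10,"xyz":[0,0,0],"angular":[0,0,0]}]' | sed -n '2,4p'
python3 -m inch '[{"hand":10,"xyz":[-0.1,0,0],"angular":[0,0,0]},{"hand":10,"xyz":[0,0,0],"angular":[0,0,0]},{"hand":10,"xyz":[0,0,0],"angular":[0,0,0]}]'
python3 m1.py|tail -2
```

```text
tcp_pos: [0.4212, -0.3187, 0.0372]
wrist_force: [-6.7, 1.5, 1.1]
tcp_pos: [0.4231, -0.3192, 0.037]
tcp_rot: [[-0.942, 0.336, -0.007], [0.336, 0.942, 0.003], [0.008, 0.001, -1.0]]
wrist_force: [-8.3, 2.6, 2.2]
t: 22.8
tcp_pos: [0.4253, -0.3198, 0.0369]
tcp_rot: [[-0.942, 0.336, -0.008], [0.336, 0.942, 0.004], [0.009, 0.001, -1.0]]
wrist_force: [-9.5, 2.8, 3.5]
width: 0.0178
grip_force: 102.6
top nose: s= 0.023920326650438167 lat 0.0004018330976213805 z over sill -0.0012495984144472796 dyaw -0.003914952161607532
M0 nose: s= 0.024651246950339205 lat -0.00035064114326407644 z over sill -0.0012495984144472796 dyaw -0.0014821689329425625
```

```bash
python3 -m inch '[{"hand":10,"xyz":[-0.1,0,-0.01],"angular":[0,-0.05,0]},{"hand":10,"xyz":[0,0,0],"angular":[0,0,0]}]' | sed -n '2p;4p'
python3 -m inch '[{"hand":10,"xyz":[-0.1,0,-0.01],"angular":[0,-0.04,0]},{"hand":10,"xyz":[0,0,0],"angular":[0,0,0]},{"hand":10,"xyz":[0,0,0],"angular":[0,0,0]}]'
python3 - <<'E'
from h import *
import cv2
s=read_camera('side')['pixels'];s0=cv2.imread('pics/side0.png')
cv2.imwrite('pics/c5.png',np.hstack([cv2.resize(i[175:225,362:412],(400,400),interpolation=2) for i in(s0,s)]))
E
python3 m1.py|tail -2
```

```text
tcp_pos: [0.4278, -0.3205, 0.0369]
wrist_force: [-9.4, 3.1, 3.5]
t: 23.4
tcp_pos: [0.4303, -0.3212, 0.037]
tcp_rot: [[-0.942, 0.336, -0.002], [0.336, 0.942, 0.002], [0.003, 0.002, -1.0]]
wrist_force: [-10.1, 3.8, 2.7]
width: 0.0188
grip_force: 102.5
top nose: s= 0.029008096698247696 lat 0.000681260234086733 z over sill -0.0006733408325264104 dyaw -0.0039157885246987045
M0 nose: s= 0.029738322157359255 lat -5.88374042494429e-05 z over sill -0.0006733408325264104 dyaw -0.0014830052960337348
```

View pics/c5.png

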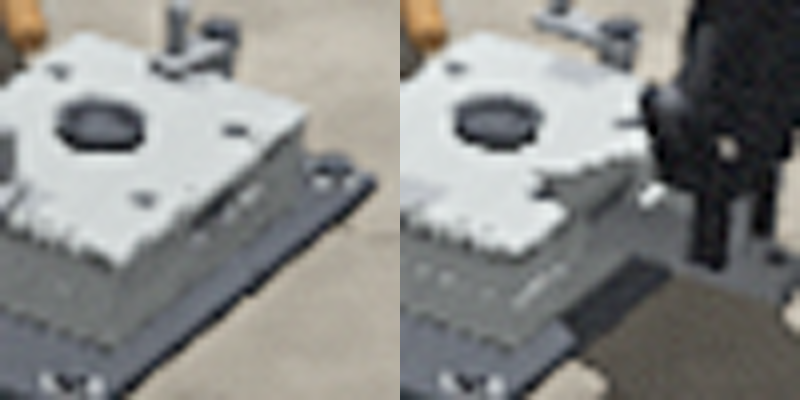

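The ten pictures are used up. The last shows the wedge entering the notch mid-front, with the fingers (crop (715,220)) well in front of the mould. I'll measure the opening from sub-pixel shifts of the upper half.

```bash
cat > lift.py <<'E'
from h import *
import cv2
load(); g=lambda i:cv2.cvtColor(i,cv2.COLOR_BGR2GRAY)
s0=g(cv2.imread('pics/side0.png')); s=g(np.mean([read_camera('side')['pixels'] for _ in range(3)],0).astype(np.uint8))
P=lambda x,y:((x+.5)/8+361.5,(y+.5)/8+174.5)
pts={'hole front-left':P(144,198),'hole back-left':P(0,140),'hole back-right':P(60,70),'hole front-right':P(236,130),'cup':P(102,122),'bolt FL':P(70,382),'corner FL':P(115,268)}
for k,p in pts.items():
    h=3 if 'hole' in k else 6; x,y=int(round(p[0])),int(round(p[1]))
    tm=s0[y-h:y+h+1,x-h:x+h+1]; w=s[y-h-4:y+h+5,x-h-4:x+h+5]
    r=cv2.matchTemplate(w,tm,cv2.TM_CCOEFF_NORMED); _,v,_,(i,j)=cv2.minMaxLoc(r)
    sub=lambda a,b,c:(a-c)/(2*(a-2*b+c))
    dx=dy=9
    if 0<i<8 and 0<j<8: dx=i-4+sub(r[j,i-1],r[j,i],r[j,i+1]); dy=j-4+sub(r[j-1,i],r[j,i],r[j+1,i])
    print(k,'dx %.2f dy %.2f c %.2f'%(dx,dy,v))
m=np.array([.5281,-.3581,0]); 
for lx in(-.052,-.038,.038):
    f=lambda th,b:proj('side',R(-.34)@np.array([.052-(.052-lx)*np.cos(th)-.024*np.sin(th)+b,.04,.032+(.052-lx)*np.sin(th)+.024])+m)[0]
    print('model x',lx,'px for 3 mm',(f(.0289,0)-f(0,0)).round(2),'px for 1 mm back',(f(0,.001)-f(0,0)).round(2))
E
python3 lift.py
```

```text
hole front-left dx 0.40 dy -1.22 c 0.54
hole back-left dx 1.57 dy -1.88 c 0.49
hole back-right dx -0.40 dy -0.35 c 0.91
hole front-right dx 1.40 dy -1.27 c 0.38
cup dx -0.48 dy -0.39 c 0.88
bolt FL dx -0.00 dy 0.02 c 1.00
corner FL dx -0.68 dy -0.99 c 0.93
model x -0.052 px for 3 mm [ 0.25 -0.8 ] px for 1 mm back [-0.29 -0.1 ]
model x -0.038 px for 3 mm [ 0.24 -0.68] px for 1 mm back [-0.28 -0.1 ]
model x 0.038 px for 3 mm [ 0.19 -0.05] px for 1 mm back [-0.27 -0.09]
```

```bash
python3 -m inch '[{"hand":10,"xyz":[-0.08,0,-0.01],"angular":[0,-0.02,0]},{"hand":10,"xyz":[0,0,0],"angular":[0,0,0]},{"hand":10,"xyz":[0,0,0],"angular":[0,0,0]}]'
python3 lift.py | grep -E 'cup|corner|back-r|bolt'; python3 - <<'E'
from h import *
import cv2
load(); g=lambda i:cv2.cvtColor(i,cv2.COLOR_BGR2GRAY)
a=g(cv2.imread('pics/top0.png'));b=g(read_camera('top')['pixels'])
for n,x,y,h in(('holeBL',438,247,4),('holeBR',459,253,4),('cup',445,262,8),('bolt',416,238,5),('cornerBL',428,240,5)):
    r=cv2.matchTemplate(b[y-h-3:y+h+4,x-h-3:x+h+4],a[y-h:y+h+1,x-h:x+h+1],cv2.TM_CCOEFF_NORMED);_,v,_,(i,j)=cv2.minMaxLoc(r)
    sub=lambda a,b,c:(a-c)/(2*(a-2*b+c))
    if 0<i<6 and 0<j<6: print(n,round(i-3+sub(r[j,i-1],r[j,i],r[j,i+1]),2),round(j-3+sub(r[j-1,i],r[j,i],r[j+1,i]),2),round(v,2))
m=np.array([.5281,-.3581,0]);f=lambda b,y:proj('top',R(-.34)@np.array([b,y,.056])+m)[0]
print('px per mm: back',f(.001,0)-f(0,0),'left',f(0,.001)-f(0,0))
E
python3 m1.py|tail -2
```

```text
t: 24.1
tcp_pos: [0.4322, -0.3218, 0.0371]
tcp_rot: [[-0.942, 0.336, -0.001], [0.336, 0.942, 0.002], [0.002, 0.002, -1.0]]
wrist_force: [-9.7, 4.1, 3.3]
width: 0.0185
grip_force: 102.4
hole back-right dx -0.41 dy -0.36 c 0.91
cup dx -0.74 dy -0.64 c 0.89
bolt FL dx -0.00 dy 0.02 c 1.00
corner FL dx -0.97 dy -1.03 c 0.93
holeBL 0.01 -0.78 0.87
holeBR -0.19 -0.54 0.81
cup 0.22 -0.9 0.96
bolt -0.01 -0.09 0.86
cornerBL 0.06 -0.25 0.95
px per mm: back [ 0.09186336 -0.31116595] left [-0.31734444 -0.10104366]
top nose: s= 0.031054937213135132 lat 0.0007804739590542547 z over sill -0.00046999563557431623 dyaw -0.003939777537490641
M0 nose: s= 0.03178491524995611 lat 4.535554148781592e-05 z over sill -0.00046999563557431623 dyaw -0.001506994308825671
```

```bash
python3 -m inch '[{"hand":10,"xyz":[0,0,0],"angular":[0,0,0]},{"hand":10,"xyz":[0,0,0],"angular":[0,0,0]},{"hand":10,"xyz":[0,0,0],"angular":[0,0,0]},{"hand":10,"xyz":[0,0,0],"angular":[0,0,0]}]' | sed -n '1,2p;4,6p'; python3 -c "
from bench import *
print(finish_job())"
```

```text
t: 25.0
tcp_pos: [0.4322, -0.3218, 0.0371]
wrist_force: [-9.8, 4.5, 2.5]
width: 0.0188
grip_force: 102.4
the job is handed in; nothing more can be done
None
```

The job is handed in: both catches are swung straight back, and the gripped thin wedge holds the mould's front edge open by an estimated 3 mm (about 2.8 to 3.0 mm from wedge travel and image shifts).

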